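# Set up the labelling station: swing-out tape peg and jar V-block

### The job

Get the labelling station ready: swing the folded peg fully out from its stand until it points straight away from the plate, and hang the roll of tape from its rest on it. Then push the shorter of the two sample jars at the front left, upright, into the V-block until it sits centred against both faces. Leave the taller jar where it stands.

Things in the scene. Friction and masses are not known exactly. Their poses are not given: they have to be found in the camera images.
- peg_arm (a joint): angle of the swing-out peg about its vertical hinge: 0 = folded flat along the stand's plate, 1.57 = fully out at its stop, square to the plate. Starts at 0 to 0.25. Light friction (0.05 N m), stays where it is left. It opens clockwise seen from above, on the robot's side of the plate.
- peg_hinge (a point): on the peg's hinge axis, at the middle of its bar (steel rod 10 mm thick, 110 mm long), 165 mm up, 20 mm in front of an upright plate (160 mm wide, top at 195 mm), near its left end. Turns with the peg: z up, -y along the bar to its upturned end (folded: to the right along the plate; out: from the plate to the robot). The hinge's fork is 22 mm wide and reaches 29 mm above and below.
- peg_stem (a point): middle of the peg's upturned end, a round steel stem 12 mm thick, 110 mm from the hinge axis; it rises from the bar's middle to 40 mm above it (top at 205 mm); this point is 25 mm above the bar's middle. Axes as peg_hinge. It can be pinched from above and led round the hinge; folded, its middle is 20 mm in front of the plate.
- roll_center (a point): centre of the roll of masking tape: ring of 108 mm outer and 75 mm hole diameter, 24 mm wide, about 0.16 kg. z is its axis (level at the start). It stands on edge in a fixed low rest, centre 69 mm, top 123 mm above the worktop; the rest's side walls (40 mm over their outsides) are 41 mm high. Hung on the peg, its centre is 32 mm below the bar's middle.
- jar_center (a point): centre (half-way up) of the shorter sample jar, with a white lid: 56 mm diameter, 76 mm tall, upright, about 0.15 kg. z is up.
- tall_jar_center (a point): centre (half-way up) of the taller sample jar, with a dark lid: 52 mm diameter, 92 mm tall; a bystander. z is up.
- dissecting_microscope: the microscope, a fixed obstacle that always stands in the same place between the peg stand on the right and the other things on the left: round base 170 mm across, 380 mm tall. The origin is the centre of its foot. Carry things over it or round its front.
- v_seat (a point): where the shorter jar's centre is when the jar touches both faces of the fixed steel V-block; 38 mm up. x points from the open mouth into the V, z up. The faces are polished (friction 0.1), upright, 70 degrees apart, 70 mm long, 38 mm high, and meet 49 mm beyond this point; the mouth is 80 mm wide. The jar slides on the worktop; the block has no floor.

How it is judged:
On the way, in this order (a step that is already met when the one before it is completed fails the run):
1. the peg is swung fully out (value of joint peg_arm above 1.4 rad and distance of roll_center from where it was at the start of the episode below 0.03 m), for 0.2 s.
2. the roll hangs on the peg and the hand has let go (value of joint peg_arm above 1.4 rad and x of roll_center in the frame of peg_hinge between -0.02 and 0.02 m and y of roll_center in the frame of peg_hinge between -0.095 and -0.012 m and z of roll_center in the frame of peg_hinge between -0.042 and -0.022 m and distance between the grasp point and roll_center above 0.1 m), for 0.3 s.
3. the shorter jar sits in the V-block against both faces (horizontal distance between jar_center and v_seat below 0.004 m and angle between jar_center's own z axis and vertical below 0.1 rad and height (world z) of jar_center between 0.032 and 0.044 m), for 0.2 s.
At the end, for the whole second after the job is handed in: Peg out by at least 1.4 rad; the roll hangs on its bar (centre 22 to 42 mm below the bar's middle, within 20 mm sideways, between hinge and stem); the shorter jar upright in the V-block, axis within 4 mm of the seated place; the taller jar within 20 mm of its start (all of step 3 and value of joint peg_arm above 1.4 rad and x of roll_center in the frame of peg_hinge between -0.02 and 0.02 m and y of roll_center in the frame of peg_hinge between -0.095 and -0.012 m and z of roll_center in the frame of peg_hinge between -0.042 and -0.022 m and distance of tall_jar_center from where it was at the start of the episode below 0.02 m); the robot touches nothing.
It fails at once if the shorter jar is toppled (angle between jar_center's own z axis and vertical above 0.6 rad).
It fails at once if the taller jar is toppled or moved (angle between tall_jar_center's own z axis and vertical above 0.5 rad or distance of tall_jar_center from where it was at the start of the episode above 0.03 m).
It also fails if it takes over 72 s, if anything falls off the work surface, if the arm or the gripper's body presses on something with over 40 N, if the wrist force passes 120 N, or if a joint passes its speed limit or range.

### The arm

A 6-joint arm with a two-finger parallel gripper is mounted at the origin on a cart in front of the work surface, level with it; the furniture and walls round the work are solid. World frame = base frame: x ahead of the robot, y to its left, z up, the work surface at z = 0. Lengths are in m, angles in rad, forces in N, time in s.
With the tool pointing down it reaches from about 0.35 to 0.95 m from the base axis. Payload 17.4 kg.
Tool frame: the origin (TCP) lies where the fingers leave the gripper's body, on its centre line; the fingertips stand 84 mm ahead of it and the grasp point (between the pads) lies 65 mm ahead of it; z points along the fingers, y is the line along which they close (so a half turn about z gives the same grasp; the last joint's range is limited). The gripper opens to 93 mm and grips with 3 to 60 N. Pads are 15 mm wide; open, the fingers measure 128 mm over their backs; the gripper's body (75 mm by 188 mm) begins 65 mm behind the grasp point.
Start: joints at [-1.242, 0.116, 1.442, -0, 1.584, -0.038], TCP at [0.242, -0.63, 0.303] pointing down, gripper open.
Joint ranges: [-2.83, 2.83], [-0.83, 2.19], [0.07, 2.5], [-1.14, 4.28], [0.01, 3], [-2.97, 2.97]. Speed limits (rad/s): [1.89, 1.89, 2.22, 3.14, 3.14, 3.14].

### API

Orientations are given as [roll, pitch, yaw] about the fixed x, y, z axes, in that order (R = Rz(yaw) Ry(pitch) Rx(roll)).
In Python, from rig import * gives the robot as it stands.
- The arm moves only by the tool jog_arm, never from a script. Its argument "motion" is one flat list of numbers, 6 for each row, row after row: the shift along the tool's x, y, z in cm, then the turn, a rotation vector about the tool's x, y, z in degrees. A call has 1 to 20 rows; each row shifts and turns the commanded pose from where the row before left it, along the tool's axes as they then stand; what a row does not reach is not made up. A row lasts 1/12 s, in which the tool goes at most 41.7 mm and 7.16 degrees, less where a joint would pass 70% of its speed; a pose out of reach is approached as far as the arm can. A call with a gripper value outside its range is refused whole. "fingers" is the closure, from -1 (fully open) to 1 (shut), set as the call begins (left out, the last holds). The fingers move at their own pace and stop on an object; the grip force is fixed at half the most. Time passes only in rows, so rows that do not move let the fingers close. It gives the time, the measured TCP pose, the force, the opening and the grip force at its end, in the units of the state.
- get_state(): the state, without advancing time (a new reading comes with each control period).
- get_image(name): name is "scene" or "top" or "wrist"; returns a dict with "image" (420x560x3 uint8, blue, green, red), "fovy" (degrees; the focal length in pixels is half the picture's height over the tangent of half this angle, whatever the lens; pixels are square), "cx", "cy" (the principal point, pixels), "distortion" ([k1, k2, p1, p2, k3] as OpenCV has them; the pictures are not rectified), "R" (3x3) and "t" (3): a world point X has camera coordinates R X + t; the wrist camera has in their place "hand_eye" (4x4, takes a point from camera to tool coordinates, whose origin is the TCP and whose axes are the flange's). Camera axes: x right, y down, z forward; pixel columns grow to the right and rows downward; lengths in m; the calibration is good to about 2 mm. A picture is of the moment at which its call begins: read the wrist's pose just before it. There is no depth.
- close_job(): hands the job in; it is judged then, once.
The state is a dict: "time": time; "qpos": joint angles; "joint_vel": joint speeds; "joint_torque": joint torques, N m; "eef_pos": TCP position; "eef_rot": TCP orientation; "ft_force": force on the tool from outside, world axes, zero at the start; "wrist_torque": the same for the moment, N m; "grip_width": finger opening in m; "grip_force": force on a finger pad.
Only numpy, scipy, OpenCV 4.12 (cv2) and the standard library are available. Lean on these libraries where they do the work, as an engineer would, in place of code of your own. Each camera call takes 0.05 s, during which the arm holds its last target. There are 200 camera calls.

## Working session

There is one attempt and no reset: what is moved stays moved. The work goes in short steps, Python scripts to look and compute and a tool call to move; the robot and the scene stay as the last step left them, time stands still between calls to the robot, and variables do not carry over. Pictures are saved under pics/ and viewed, at most 10 in all, crops included, and the job is handed in when it is done.

Besides the shell and the picture viewer there is one more tool, called after "Request:" as name(argument=value, ...) on one line, values as JSON. jog_arm: Moves the arm, as the interface text tells. Its arguments: {"type":"object","properties":{"motion":{"type":"array","items":{"type":"number"}},"fingers":{"type":"number"}},"required":["motion"]}

```bash
mkdir -p pics; python3 - <<'E'
from rig import *
import cv2,pickle
d={}
print(get_state())
for n in("scene","top","wrist"):
    i=get_image(n);d[n]=i;cv2.imwrite(f"pics/{n}0.png",i["image"])
    print(n,{k:v for k,v in i.items() if k!="image"})
pickle.dump(d,open("d0.pkl","wb"))
E
```

```text
{'time': 0.0, 'qpos': array([-1.24180350e+00,  1.16489852e-01,  1.44228619e+00,  2.22605906e-05,
        1.58401052e+00, -3.77835062e-02]), 'joint_vel': array([-1.42260695e-03, -4.90388509e-06,  1.84995759e-03,  4.11030960e-04,
        7.03372462e-04,  1.11253226e-03]), 'joint_torque': array([-1.18009571e-04, -7.21256876e+01, -6.22606874e+01,  7.77996238e-02,
        2.35770835e-02, -1.18410726e-04]), 'eef_pos': array([ 0.24202968, -0.62999263,  0.30198952]), 'eef_rot': array([-3.14040043e+00, -6.73426104e-05,  3.66776578e-01]), 'ft_force': array([-0.25852389, -0.16376172,  0.06675078]), 'wrist_torque': array([ 0.05148244, -0.05260963, -0.04534135]), 'grip_force': 0.0, 'grip_width': 0.09288393616837909}
scene {'fovy': 53.700286120318935, 'cx': 274.79904302478457, 'cy': 209.89110114945984, 'distortion': array([-0.07070808,  0.        ,  0.        ,  0.        ,  0.        ]), 'R': array([[-0.66483646, -0.7467176 ,  0.02013228],
       [-0.33431982,  0.27334255, -0.90195017],
       [ 0.66799906, -0.60637998, -0.43137059]]), 't': array([0.36116671, 0.27914462, 1.01411044])}
top {'fovy'
[... 186 characters left out ...]
926666,  0.02423781],
       [-0.99319811, -0.03217679, -0.1119025 ],
       [ 0.11260033, -0.02075588, -0.99342355]]), 't': array([-0.02563351,  0.54230083,  1.66305544])}
wrist {'fovy': 59.503978631550126, 'cx': 282.4332312223672, 'cy': 207.19373268677828, 'distortion': array([-0.02795725,  0.        ,  0.        ,  0.        ,  0.        ]), 'hand_eye': array([[ 1.52805744e-04, -9.58526974e-01, -2.85001783e-01,
         8.03001278e-02],
       [ 9.99999986e-01,  1.64419997e-04, -1.68253708e-05,
        -2.83676877e-04],
       [ 6.29875642e-05, -2.85001777e-01,  9.58526986e-01,
        -8.14902735e-02],
       [ 0.00000000e+00,  0.00000000e+00,  0.00000000e+00,
         1.00000000e+00]])}
```

View pics/scene0.png

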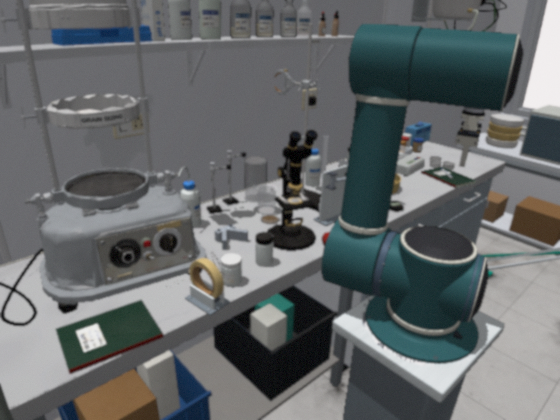

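View pics/top0.png

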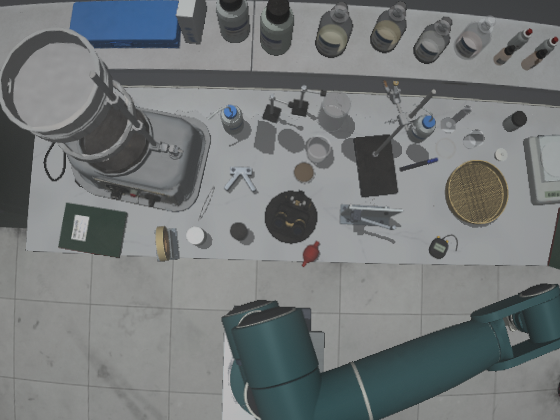

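Top view: the roll is near (162,242), short jar (196,236), tall jar (239,231), V-block (240,177), microscope (291,215) and peg stand (372,212). I'll zoom in on these.

```bash
cat > h.py <<'E'
import numpy as np,cv2
def K(i):
    f=i["image"].shape[0]/2/np.tan(np.radians(i["fovy"])/2)
    return np.array([[f,0,i["cx"]],[0,f,i["cy"]],[0,0,1]])
def proj(i,P):
    P=np.atleast_2d(np.float64(P))
    return cv2.projectPoints(P,cv2.Rodrigues(i["R"])[0],np.float64(i["t"]),K(i),i["distortion"])[0][:,0]
def plane(i,px,z):
    u=cv2.undistortPoints(np.float64(px).reshape(-1,1,2),K(i),i["distortion"])[:,0]
    d=np.c_[u,np.ones(len(u))]@i["R"]; c=-i["R"].T@i["t"]
    return c+d*((z-c[2])/d[:,2])[:,None]
def Rm(rpy):
    from scipy.spatial.transform import Rotation as Ro
    return Ro.from_euler("xyz",rpy).as_matrix()
def wristcam(i,st):
    T=np.eye(4);T[:3,:3]=Rm(st["eef_rot"]);T[:3,3]=st["eef_pos"]
    M=np.linalg.inv(T@i["hand_eye"]); i=dict(i);i["R"]=M[:3,:3];i["t"]=M[:3,3];return i
def crop(im,x0,y0,w,h,s):
    c=cv2.resize(im[y0:y0+h,x0:x0+w],None,fx=s,fy=s,interpolation=cv2.INTER_CUBIC)
    for x in range(-(-x0//10)*10,x0+w,10):
        X=int((x-x0+.5)*s);cv2.line(c,(X,0),(X,8 if x%50 else 18),(0,0,255),1)
        if x%20==0: cv2.putText(c,str(x),(X-10,28),0,.35,(0,0,255),1)
    for y in range(-(-y0//10)*10,y0+h,10):
        Y=int((y-y0+.5)*s);cv2.line(c,(0,Y),(8,Y),(0,0,255),1)
        cv2.putText(c,str(y),(10,Y+4),0,.35,(0,0,255),1)
    return c
E
python3 - <<'E'
import pickle,cv2,numpy as np
from h import *
d=pickle.load(open("d0.pkl","rb"));t=d["top"]["image"];s=d["scene"]["image"]
a=np.hstack([crop(t,150,160,100,104,4),crop(t,330,180,100,104,4)[:, :400]])
b=np.hstack([crop(s,180,220,100,46,4),crop(s,310,130,100,46,4)])
cv2.imwrite("pics/m1.png",np.vstack([a,b])[:600])
i=d["top"]
print(plane(i,[[196,236]],.076),plane(i,[[239,231]],.092),plane(i,[[162,242]],.123),plane(i,[[240,177]],.038),plane(i,[[372,210]],.195),plane(i,[[291,215]],0))
E
```

```text
[[0.4370179  0.24617736 0.076     ]] [[0.45569296 0.1143912  0.092     ]] [[0.41310785 0.3410367  0.123     ]] [[0.62970522 0.12070425 0.038     ]] [[ 0.52097188 -0.2693223   0.195     ]] [[ 0.51817724 -0.04511246  0.        ]]
```

View pics/m1.png

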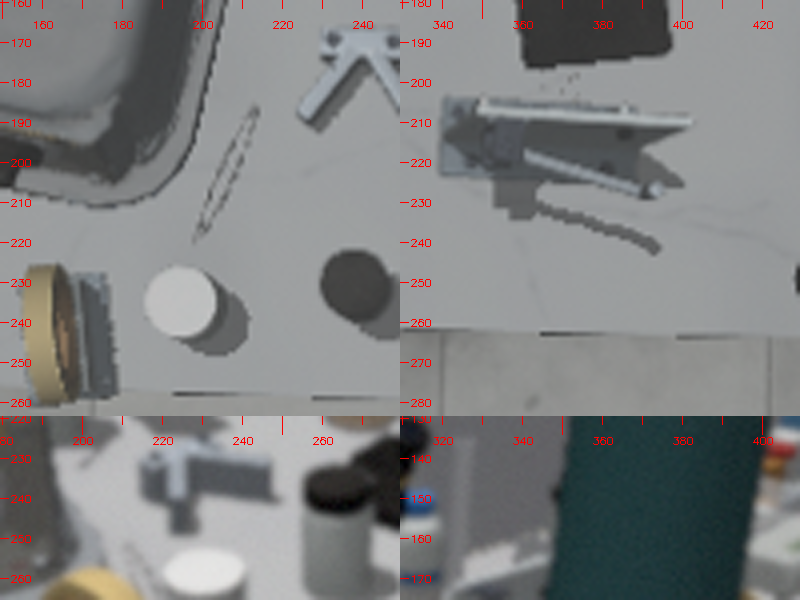

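The zoomed view shows the plate top edge from (350,206) to (402,210), the hinge at about (361,219) and the stem top at (393.5,226.5). The roll's tan band has its top at about x=160, y from 226 to 260. The short jar lid is at (195.5,235) and the tall lid at (239,231). The V arms run from (227,189) to an apex near (240,170).

```bash
python3 - <<'E'
import pickle
from h import *
np.set_printoptions(precision=4,suppress=True)
i=pickle.load(open("d0.pkl","rb"))["top"]
for n,p,z in [("stem",[393.5,226.5],.205),("plateL",[350,206],.195),("plateR",[402,210],.195),("hinge",[361,218],.194),("barL",[365,220],.17),("roll0",[160.5,226],.09),("roll1",[160.5,260],.09),("vL",[226.5,189],.038)]:
    print(n,plane(i,[p],z)[0])
E
```

```text
stem [ 0.4745 -0.3304  0.205 ]
plateL [ 0.5305 -0.2053  0.195 ]
plateR [ 0.5238 -0.3576  0.195 ]
hinge [ 0.497  -0.2378  0.194 ]
barL [ 0.4939 -0.2538  0.17  ]
roll0 [0.4629 0.3546 0.09  ]
roll1 [0.3597 0.3497 0.09  ]
vL [0.5901 0.1617 0.038 ]
```

Request:
jog_arm(motion=[2.63,-2.02,-0.82,0,0,0,2.63,-2.02,-0.82,0,0,0,2.63,-2.02,-0.82,0,0,0,2.63,-2.02,-0.82,0,0,0,2.63,-2.02,-0.82,0,0,0,2.63,-2.02,-0.82,0,0,0,2.63,-2.02,-0.82,0,0,0,2.63,-2.02,-0.82,0,0,0,2.63,-2.02,-0.82,0,0,0,2.63,-2.02,-0.82,0,0,0,2.63,-2.02,-0.82,0,0,0,2.63,-2.02,-0.82,0,0,0,0,0,0,0,0,7,0,0,0,0,0,7,0,0,0,0,0,7,0,0,0,0,0,7,0,0,0,0,0,7,0,0,0,0,0,0], fingers=0)

```text
time: 1.65
eef_pos: [0.4497, -0.2906, 0.401]
eef_rot: [-3.141, 0.0, -0.25]
ft_force: [0.5, 0.2, -0.2]
grip_width: 0.0465
grip_force: 0.0
```

```bash
python3 - <<'E'
from rig import *
import pickle
from h import *
np.set_printoptions(precision=4,suppress=True)
s=get_state();w=wristcam(get_image("wrist"),s);t=get_image("top");pickle.dump((s,w,t),open("d1.pkl","wb"))
print(s["eef_pos"],s["eef_rot"],s["grip_width"])
im=w["image"].copy()
cv2.imwrite("pics/w1.png",crop(im,0,0,560,420,1.4))
print(proj(w,[[.4745,-.3304,.205],[.5305,-.2053,.195],[.5238,-.3576,.195],[.497,-.2378,.194]]))
E
```

```text
[ 0.4497 -0.2906  0.401 ] [-3.1415  0.0003 -0.2504] 0.046461794585180176
[[326.0804 161.2686]
 [150.3754 129.2973]
 [345.8669  86.58  ]
 [203.8839 160.4153]]
```

View pics/w1.png

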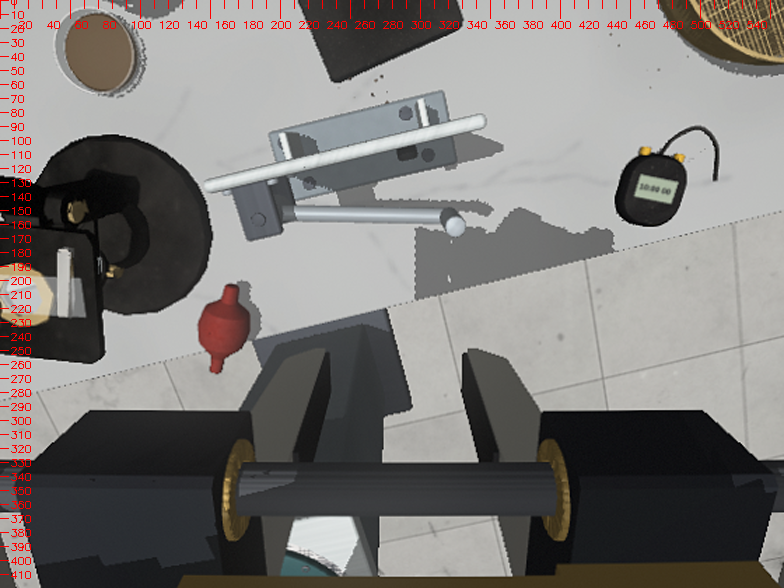

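The stem top is at (326.4,162.9), the hinge pin at (184.3,156.4), and the plate's top ends are at (148,133) and (346,86.4). These agree with the top view.

```bash
python3 - <<'E'
import pickle
from h import *
np.set_printoptions(precision=4,suppress=True)
s,w,t=pickle.load(open("d1.pkl","rb"))
st=plane(w,[[326.4,162.5]],.205)[0];hi=plane(w,[[184.3,156.4]],.194)[0];pl=plane(w,[[148,133],[345.7,86.4]],.195)
bar=plane(w,[[205,152.5],[310,155]],.168)
print(st,hi,pl,bar,np.linalg.norm((st-hi)[:2]))
u=pl[1]-pl[0];u/=np.linalg.norm(u);n=np.array([u[1],-u[0]]) # toward -x
if n[0]>0:n=-n
print("plate dir",u,"n",n,"hinge dist",(hi-pl[0])[:2]@n,"angle",np.arctan2((st-hi)[:2]@n,(st-hi)[:2]@u[:2]))
R=Rm(s["eef_rot"]);print("shift to stem (tool)",R.T@(np.r_[st[:2],0.194]-s["eef_pos"])*100-[0,0,6.5])
E
```

```text
[ 0.4735 -0.3304  0.205 ] [ 0.5039 -0.2238  0.194 ] [[ 0.5283 -0.2025  0.195 ]
 [ 0.524  -0.3575  0.195 ]] [[ 0.5005 -0.2343  0.168 ]
 [ 0.4761 -0.3209  0.168 ]] 0.11090623985492136
plate dir [-0.028  -0.9996  0.    ] n [-0.9996  0.028 ] hinge dist 0.023798449573377144 angle 0.24944641488181424
shift to stem (tool) [ 3.2973  3.2738 14.194 ]
```

Request:
jog_arm(motion=[1.65,1.64,0,0,0,0,1.65,1.64,0,0,0,0,0,0,3,0,0,0,0,0,3,0,0,0,0,0,3,0,0,0,0,0,2,0,0,0,0,0,2,0,0,0,0,0,1.2,0,0,0,0,0,0,0,0,0])

```text
time: 2.5
eef_pos: [0.4733, -0.3301, 0.2565]
eef_rot: [-3.14, 0.003, -0.241]
ft_force: [-0.6, -0.1, -0.4]
grip_width: 0.0466
grip_force: 0.0
```

Request:
jog_arm(motion=[0,0,0,0,0,0,0,0,0,0,0,0,0,0,0,0,0,0,0,0,0,0,0,0,0,0,0,0,0,0,0,0,0,0,0,0], fingers=0.9)

```text
time: 3.0
eef_pos: [0.4739, -0.3304, 0.2596]
eef_rot: [-3.141, -0.001, -0.244]
ft_force: [2.6, 7.6, 1.7]
grip_width: 0.0115
grip_force: 30.3
```

Request:
jog_arm(motion=[-1.19,-0.1,0,0,0,0,-1.17,-0.23,0,0,0,0,-1.12,-0.35,0,0,0,0,-1.09,-0.47,0,0,0,0,-1.03,-0.59,0,0,0,0,-0.97,-0.7,0,0,0,0,-0.88,-0.8,0,0,0,0,-0.79,-0.89,0,0,0,0,-0.68,-0.95,0,0,0,0,-0.58,-1.04,0,0,0,0,-0.47,-1.09,0,0,0,0,-0.35,-1.14,0,0,0,0,0,0,0,0,0,0])

```text
time: 4.08
eef_pos: [0.393, -0.2234, 0.2595]
eef_rot: [3.141, 0.001, -0.244]
ft_force: [-12.0, 0.7, 3.1]
grip_width: 0.0116
grip_force: 30.0
```

Request:
jog_arm(motion=[0.1,-0.25,0,0,0,0,0,0,0,0,0,0])

```text
time: 4.25
eef_pos: [0.3939, -0.2221, 0.2594]
eef_rot: [3.14, 0.005, -0.244]
ft_force: [-23.2, 1.4, 8.1]
grip_width: 0.0113
grip_force: 30.0
```

Request:
jog_arm(motion=[0,0,0,0,0,0,0,0,0,0,0,0,0,0,0,0,0,0,0,0,-1,0,0,0,0,0,-3,0,0,0,0,0,-3,0,0,0,0,0,-3,0,0,0,0,0,-3,0,0,0,-2,0,-2,0,0,0], fingers=0)

```text
time: 5.0
eef_pos: [0.3772, -0.2177, 0.4122]
eef_rot: [3.141, -0.002, -0.243]
ft_force: [-0.2, -0.4, 0.6]
grip_width: 0.0462
grip_force: 0.0
```

```bash
python3 - <<'E'
from rig import *
import pickle
from h import *
np.set_printoptions(precision=4,suppress=True)
s=get_state();w=wristcam(get_image("wrist"),s);t=get_image("top");pickle.dump((s,w,t),open("d2.pkl","wb"))
print(s["time"],s["eef_pos"],s["eef_rot"],s["grip_width"])
a=crop(w["image"],0,60,400,200,2)
b=crop(t["image"],150,215,60,50,6)
cv2.imwrite("pics/w2.png",np.vstack([a[:300],np.hstack([b,np.zeros((300,440,3),np.uint8)])]))
print(proj(w,[[.394,-.222,.205],[.504,-.2238,.194]]))
E
```

```text
5.0 [ 0.3772 -0.2177  0.4122] [ 3.1414 -0.0016 -0.2434] 0.046174366307465985
[[283.3681 179.8174]
 [250.5528  37.312 ]]
```

View pics/w2.png

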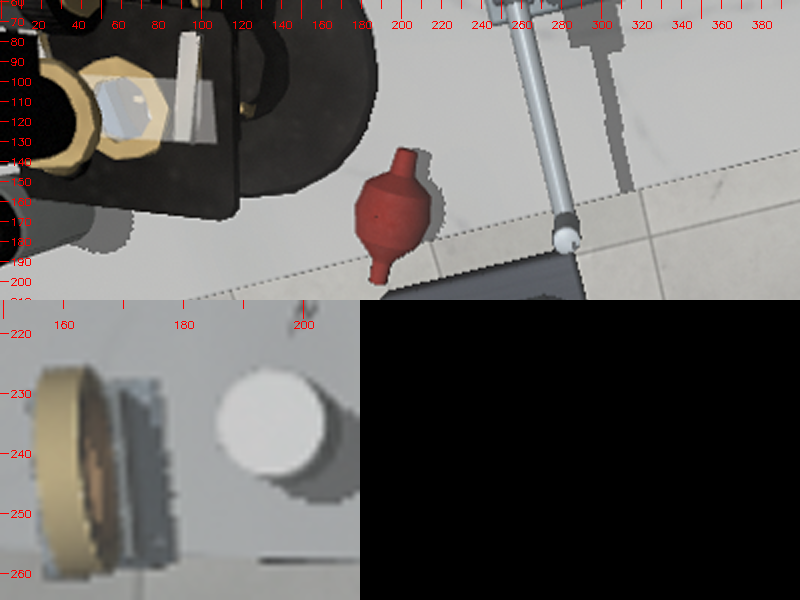

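The stem is at about (283,180) in the wrist view, exactly where predicted for the fully-out peg. Next I go over to the roll.

Request:
jog_arm(motion=[0,0,-4,0,0,-7,0,0,-4,0,0,-6.9,0.16,-3.65,0,0,0,0,0.16,-3.65,0,0,0,0,0.16,-3.65,0,0,0,0,0.16,-3.65,0,0,0,0,0.16,-3.65,0,0,0,0,0.16,-3.65,0,0,0,0,0.16,-3.65,0,0,0,0,0.16,-3.65,0,0,0,0,0.16,-3.65,0,0,0,0,0.16,-3.65,0,0,0,0,0.16,-3.65,0,0,0,0,0.16,-3.65,0,0,0,0,0.16,-3.65,0,0,0,0,0.16,-3.65,0,0,0,0,0.16,-3.65,0,0,0,0,0,0,3.7,0,0,0,0,0,3.7,0,0,0,0,0,3.7,0,0,0])

```text
time: 6.77
eef_pos: [0.4007, 0.3308, 0.3763]
eef_rot: [3.142, 0.0, -0.0]
ft_force: [-0.5, 0.2, 0.0]
grip_width: 0.0464
grip_force: 0.0
```

Request:
jog_arm(motion=[0,0,0,0,0,0,0,0,0,0,0,0], fingers=-0.2)

```text
time: 6.93
eef_pos: [0.4007, 0.3299, 0.3776]
eef_rot: [3.14, 0.002, -0.001]
ft_force: [1.0, 0.6, 0.4]
grip_width: 0.054
grip_force: 0.0
```

```bash
python3 - <<'E'
from rig import *
import pickle
from h import *
np.set_printoptions(precision=4,suppress=True)
s=get_state();w=wristcam(get_image("wrist"),s);pickle.dump((s,w),open("d3.pkl","wb"))
print(s["time"],s["eef_pos"],s["eef_rot"],s["grip_width"])
cv2.imwrite("pics/w3.png",crop(w["image"],0,0,560,420,1.4))
E
```

```text
6.9333 [0.4007 0.3299 0.3776] [ 3.14    0.0022 -0.0015] 0.054049189408392755
```

View pics/w3.png

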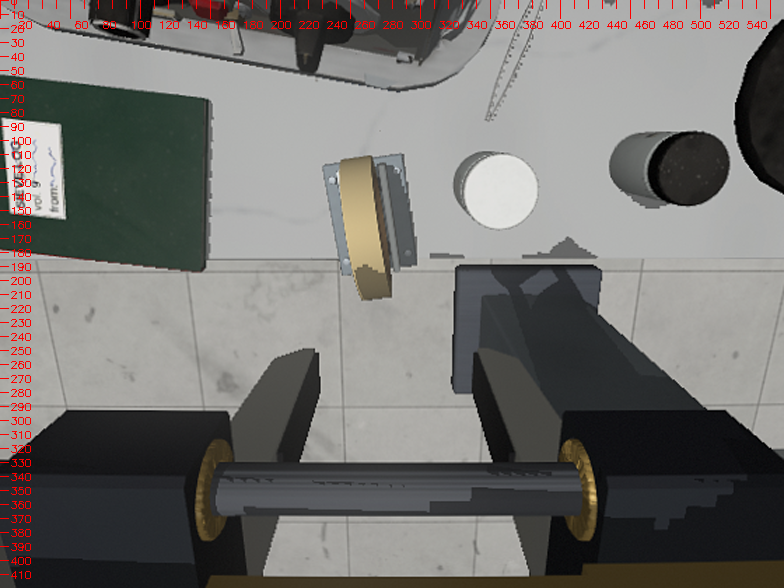

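The roll's tan band runs from (254,112) to (270,213) in image pixels. The short lid is centred at about (357,135) and the tall lid at about (492,120). I'll fit the roll's silhouette and both lids.

```bash
cat > fit.py <<'E'
import pickle
from h import *
from scipy.optimize import minimize
np.set_printoptions(precision=4,suppress=True)
s,w=pickle.load(open("d3.pkl","rb"))
im=w["image"];hsv=cv2.cvtColor(im,cv2.COLOR_BGR2HSV)
m=((hsv[...,0]>12)&(hsv[...,0]<30)&(hsv[...,1]>50)&(hsv[...,2]>60)).astype(np.uint8);m[:105]=0;m[220:]=0;m[:,:225]=0;m[:,290:]=0
n,l,stt,_=cv2.connectedComponentsWithStats(m);m=(l==1+np.argmax(stt[1:,4])).astype(np.uint8)
pts=cv2.findNonZero(m)[:,0].astype(np.float32);hull=cv2.convexHull(pts)
print("bbox",cv2.boundingRect(hull.astype(int)))
a=np.linspace(0,2*np.pi,60)
def sil(p):
    c=np.array([p[0],p[1],.069]);ax=np.array([-np.sin(p[2]),np.cos(p[2]),0]);u=np.array([np.cos(p[2]),np.sin(p[2]),0])
    ring=c+.054*(np.cos(a)[:,None]*u+np.sin(a)[:,None]*[0,0,1])
    return cv2.convexHull(proj(w,np.vstack([ring+.012*ax,ring-.012*ax])).astype(np.float32))
def cost(p):
    h=sil(p);i=cv2.intersectConvexConvex(h,hull)[0]
    return 1-i/(cv2.contourArea(h)+cv2.contourArea(hull)-i)
r=min((minimize(cost,[.41,.345,y],method="Nelder-Mead",options=dict(initial_simplex=[[.41,.345,y],[.42,.345,y],[.41,.355,y],[.41,.345,y+.1]])) for y in(-.1,0,.1)),key=lambda r:r.fun)
print("roll",r.x,r.fun)
for nm,f,z,c0 in(("jar",lambda:(im.min(2)>150),.076,(357,135)),("tall",lambda:(im.max(2)<70),.092,(492,120))):
    k=f().astype(np.uint8);n,l=cv2.connectedComponents(k);k=(l==l[c0[1],c0[0]]).astype(np.uint8)
    e=cv2.fitEllipse(cv2.convexHull(cv2.findNonZero(k)));print(nm,e,plane(w,[e[0]],z)[0])
E
python3 fit.py
```

```text
bbox (242, 111, 38, 103)
roll [0.4131 0.3517 0.1102] 0.08409161190436365
jar ((362.85162353515625, 93.55018615722656), (210.4417266845703, 897.0255737304688), 91.860595703125) [0.4847 0.2495 0.076 ]
tall ((491.2159729003906, 119.9107437133789), (52.5191535949707, 59.675384521484375), 62.81816101074219) [0.4603 0.1246 0.092 ]
```

Request:
jog_arm(motion=[1.23,-2.21,0,0,0,0,0,0,0,0,0,-6.6,0,0,3.5,0,0,0,0,0,3.5,0,0,0,0,0,3.5,0,0,0,0,0,3.5,0,0,0,0,0,2.5,0,0,0,0,0,1.5,0,0,0,0,0,0.5,0,0,0,0,0,0,0,0,0])

```text
time: 7.82
eef_pos: [0.4139, 0.3525, 0.1946]
eef_rot: [-3.141, -0.001, 0.113]
ft_force: [0.2, 0.7, -1.1]
grip_width: 0.0558
grip_force: 0.0
```

```bash
python3 - <<'E'
from rig import *
import pickle
from h import *
s=get_state();w=wristcam(get_image("wrist"),s);pickle.dump((s,w),open("d4.pkl","wb"))
print(s["time"],s["eef_pos"],s["eef_rot"],s["ft_force"])
cv2.imwrite("pics/w4.png",crop(w["image"],130,80,300,220,2.6))
E
```

```text
7.8167 [0.41390181 0.35245147 0.19463673] [-3.14092857e+00 -1.05920287e-03  1.13411889e-01] [ 0.17525239  0.73763686 -1.11628585]
```

View pics/w4.png

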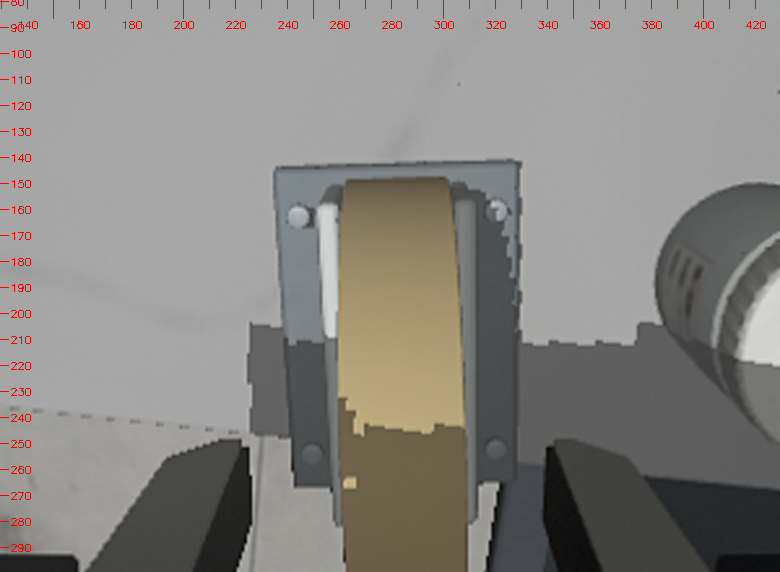

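The fingers straddle the roll symmetrically, with the band centred at x≈284 between fingers at 227 and 340. I'll close on it.

Request:
jog_arm(motion=[0,0,0,0,0,0,0,0,0,0,0,0,0,0,0,0,0,0,0,0,0,0,0,0,0,0,0,0,0,0,0,0,0,0,0,0,0,0,0,0,0,0], fingers=0.7)

```text
time: 8.45
eef_pos: [0.4132, 0.3521, 0.1935]
eef_rot: [-3.141, -0.0, 0.114]
ft_force: [-0.2, -0.2, 2.4]
grip_width: 0.0237
grip_force: 29.8
```

Request:
jog_arm(motion=[0,0,-2.6,0,0,0,0,0,-4,0,0,0,0,0,-4,0,0,0,0,0,-4,0,0,0,0,0,-4,0,0,0,0,0,-4,0,0,0,-1.01,3.27,0,0,0,0,-1.01,3.27,0,0,0,0,-1.01,3.27,0,0,0,0,-1.01,3.27,0,0,0,0,-1.01,3.27,0,0,0,0,-1.01,3.27,0,0,0,0,0,0,0,0,0,-6.9,0,0,0,0,0,-6.9,0,0,0,0,0,-6.9,0,0,0,0,0,-6.9,0,0,0,0,0,-6.9,0,0,0,0,0,-6.9,0,0,0,0,0,-6.9,0,0,0,0,0,-6.9])

```text
time: 10.12
eef_pos: [0.3752, 0.1502, 0.4189]
eef_rot: [-3.141, 0.0, 1.083]
ft_force: [-0.6, 1.0, -1.3]
grip_width: 0.0238
grip_force: 29.9
```

Request:
jog_arm(motion=[0,0,0,0,0,-6.85,0,0,0,0,0,-6.85,0,0,0,0,0,-6.85,0,0,0,0,0,-6.85,-3.1,0,0,0,0,0,-3.1,0,0,0,0,0,-3.1,0,0,0,0,0,-3.1,0,0,0,0,0,-3.1,0,0,0,0,0,-3.1,0,0,0,0,0,-3.1,0,0,0,0,0,-3.1,0,0,0,0,0,-3.1,0,0,0,0,0,-3.1,0,0,0,0,0,-3.1,0,0,0,0,0,-3.1,0,0,0,0,0,0,-2,0,0,0,0,0,0,0,0,0,0])

```text
time: 11.62
eef_pos: [0.3479, -0.2227, 0.4186]
eef_rot: [-3.14, -0.001, 1.553]
ft_force: [-0.6, 0.2, -1.5]
grip_width: 0.0236
grip_force: 30.0
```

```bash
python3 - <<'E'
from rig import *
import pickle
from h import *
s=get_state();w=wristcam(get_image("wrist"),s);c=get_image("scene");t=get_image("top");pickle.dump((s,w,c,t),open("d5.pkl","wb"))
print(s["time"],s["eef_pos"],s["eef_rot"],s["qpos"])
a=crop(w["image"],150,60,260,300,1.9)[:570,:490]
b=crop(t["image"],320,190,100,100,3)
z=np.zeros((570,300,3),np.uint8);z[:300]=b
q=crop(c["image"],300,160,75,65,4);z[300:560]=q[:260,:300]
cv2.imwrite("pics/w5.png",np.hstack([a,z]))
print(proj(w,[[.394,-.222,.205]]))
E
```

```text
11.6167 [ 0.34787416 -0.22268075  0.41864019] [-3.13980144e+00 -7.36434846e-04  1.55253160e+00] [-6.30947472e-01 -4.66200971e-01  1.76432979e+00 -4.44215319e-04
  1.84535270e+00 -6.12803432e-01]
[[337.52628458 196.76330082]]
```

View pics/w5.png

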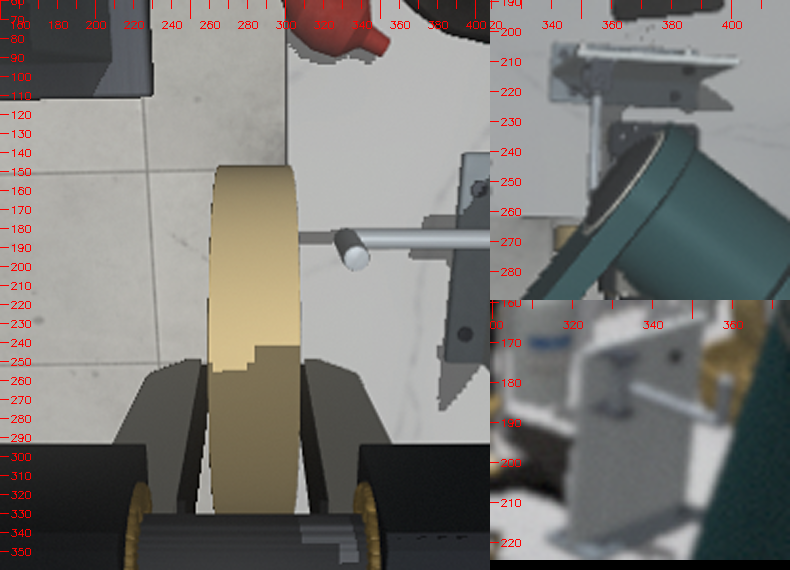

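The stem shows at (337,197) as predicted, and the roll is held square at x≈283. I'll lower, thread the roll over the stem and set it down on the bar.

Request:
jog_arm(motion=[0,0,3.7,0,0,0,0,0,3.7,0,0,0,0,0,2.7,0,0,0,0,0,1.1,0,0,0,0,0,0,0,0,0,0,1.5,0,0,0,0,0,1.5,0,0,0,0,0,1.5,0,0,0,0,0,1.5,0,0,0,0,0,1.5,0,0,0,0,0,1.5,0,0,0,0,0,1.1,0,0,0,0,0,0,0,0,0,0])

```text
time: 12.85
eef_pos: [0.4523, -0.2228, 0.3084]
eef_rot: [3.14, 0.0, 1.557]
ft_force: [0.6, 0.1, -2.2]
grip_width: 0.0233
grip_force: 30.0
```

Request:
jog_arm(motion=[0,0,1.5,0,0,0,0,0,1.5,0,0,0,0,0,1,0,0,0,0,0,0.5,0,0,0,0,0,0.3,0,0,0,0,0,0,0,0,0,0,0,0,0,0,0])

```text
time: 13.43
eef_pos: [0.4505, -0.223, 0.2597]
eef_rot: [3.141, 0.0, 1.555]
ft_force: [-0.5, 0.2, -2.1]
grip_width: 0.0237
grip_force: 30.0
```

Request:
jog_arm(motion=[0,0,0.2,0,0,0,0,0,0,0,0,0])

```text
time: 13.6
eef_pos: [0.4507, -0.2231, 0.2583]
eef_rot: [3.14, 0.001, 1.555]
ft_force: [-1.1, 1.2, 5.1]
grip_width: 0.0237
grip_force: 30.0
```

Request:
jog_arm(motion=[0,0,0,0,0,0,0,0,0,0,0,0,0,0,0,0,0,0,0,0,0,0,0,0], fingers=0.2)

```text
time: 13.93
eef_pos: [0.4505, -0.2229, 0.2572]
eef_rot: [3.142, 0.0, 1.555]
ft_force: [-0.1, -0.7, 0.6]
grip_width: 0.0368
grip_force: 0.0
```

Request:
jog_arm(motion=[0,0,-0.5,0,0,0,0,0,-1,0,0,0,0,0,-1.5,0,0,0,0,0,-2,0,0,0,0,0,-3,0,0,0,0,0,-3.5,0,0,0,0,0,-4,0,0,0,0,0,-4,0,0,0,0,0,-2,0,0,0])

```text
time: 14.68
eef_pos: [0.4499, -0.2226, 0.4782]
eef_rot: [3.137, 0.003, 1.555]
ft_force: [0.8, -0.7, -0.2]
grip_width: 0.0372
grip_force: 0.0
```

```bash
python3 - <<'E'
from rig import *
import pickle
from h import *
np.set_printoptions(precision=4,suppress=True)
s=get_state();w=wristcam(get_image("wrist"),s);c=get_image("scene");pickle.dump((s,w,c),open("d6.pkl","wb"))
print(s["time"],s["eef_pos"],s["eef_rot"],s["grip_width"])
a=crop(w["image"],180,40,230,260,2)
q=crop(c["image"],300,150,85,85,4)
z=np.zeros((520,340,3),np.uint8);z[:340]=q
cv2.imwrite("pics/w6.png",np.hstack([a,z]))
s,w=pickle.load(open("d3.pkl","rb"));i=pickle.load(open("d0.pkl","rb"))["top"]
print(plane(w,[[357.4,136.4]],.076),plane(i,[[195.5,235]],.076))
im=w["image"];k=cv2.inRange(im,(150,)*3,(255,)*3)
E
```

```text
14.6833 [ 0.4499 -0.2226  0.4782] [3.1368 0.0025 1.5553] 0.03723901210629937
[[0.4423 0.2527 0.076 ]] [[0.44   0.2478 0.076 ]]
```

View pics/w6.png

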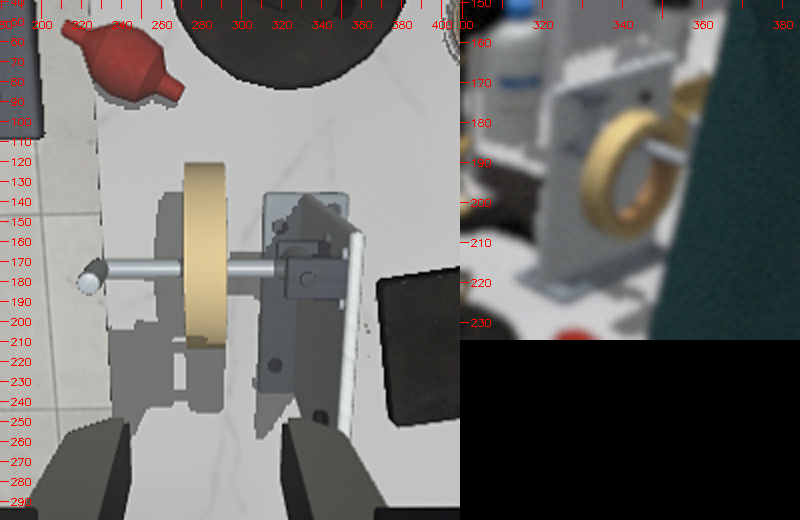

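The roll hangs on the bar between stem and hinge: the bar passes under the top of the ring, and the roll is at x≈284 between the stem at 224 and the hinge at 333. Next is the jar.

Request:
jog_arm(motion=[0,0,-2.1,0,0,6.86,0,0,-2.1,0,0,6.86,0,0,0,0,0,6.86,0,0,0,0,0,6.86,0,0,0,0,0,6.86,0,0,0,0,0,6.86,0,0,0,0,0,6.86,0,0,0,0,0,6.86,0,0,0,0,0,6.86,0,0,0,0,0,6.86,0,0,0,0,0,6.86,0,0,0,0,0,6.86,0,0,0,0,0,6.8,0,0,0,0,0,0], fingers=-0.7)

```text
time: 15.95
eef_pos: [0.4504, -0.2229, 0.5141]
eef_rot: [-3.141, 0.0, -0.006]
ft_force: [-0.5, -0.5, 0.0]
grip_width: 0.0791
grip_force: 0.0
```

Request:
jog_arm(motion=[0.45,-3.58,0,0,0,0,0.45,-3.58,0,0,0,0,0.45,-3.58,0,0,0,0,0.45,-3.58,0,0,0,0,0.45,-3.58,0,0,0,0,0.45,-3.58,0,0,0,0,0.45,-3.58,0,0,0,0,0.45,-3.58,0,0,0,0,0.45,-3.58,0,0,0,0,0.45,-3.58,0,0,0,0,0.45,-3.58,0,0,0,0,0,0,2,0,0,0,0,0,2,0,0,0,0,0,0,0,0,0,0,0,0,0,0,0])

```text
time: 17.2
eef_pos: [0.4998, 0.1708, 0.4739]
eef_rot: [3.141, 0.002, 0.003]
ft_force: [0.2, -0.1, 0.8]
grip_width: 0.079
grip_force: 0.0
```

```bash
python3 - <<'E'
from rig import *
import pickle
from h import *
np.set_printoptions(precision=4,suppress=True)
s=get_state();w=wristcam(get_image("wrist"),s);pickle.dump((s,w),open("d7.pkl","wb"))
print(s["time"],s["eef_pos"],s["eef_rot"],s["grip_width"])
print(proj(w,[[.44,.25,.076],[.46,.12,.092],[.59,.16,.038],[.63,.12,.038]]))
cv2.imwrite("pics/w7.png",crop(w["image"],150,10,265,200,3))
E
```

```text
17.2 [0.4998 0.1708 0.4739] [3.1412 0.0015 0.0029] 0.07900776114978118
[[224.4103 204.7683]
 [321.725  193.7571]
 [291.0283  89.9921]
 [321.6892  58.4402]]
```

View pics/w7.png

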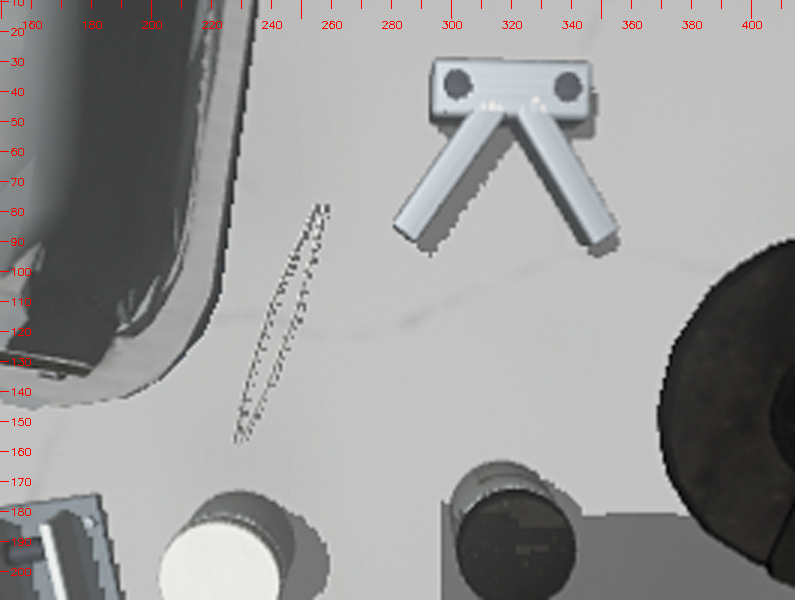

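The inner V edges run from (415,242) to (503,114) on the left and (583,254) to (517,113) on the right, in crop pixels. The short lid is centred at about (221,582), and the tall lid is at (516,548).

```bash
cat > v.py <<'E'
import pickle
from h import *
np.set_printoptions(precision=4,suppress=True)
s,w=pickle.load(open("d7.pkl","rb"))
px=lambda a:[[150+x/3-.5,10+y/3-.5] for x,y in a]
L=plane(w,px([(415,242),(503,114)]),.038)[:,:2];R=plane(w,px([(583,254),(517,113)]),.038)[:,:2]
un=lambda v:v/np.linalg.norm(v)
a,b=un(L[1]-L[0]),un(R[1]-R[0]);k=np.linalg.solve(np.c_[a,-b],R[0]-L[0]);ap=L[0]+k[0]*a;x=un(a+b)
print(L,R,"angle",np.degrees(np.arccos(a@b)),"mouth",np.linalg.norm(L[0]-R[0]),"len",k)
print("apex",ap,"x",x,np.arctan2(x[1],x[0]),"seat",ap-.049*x,"from tips",(L[0]+R[0])/2+x*(.0573-.049))
im=w["image"]
for nm,k,z,c in(("jar",cv2.inRange(im,(205,)*3,(255,)*3),.076,(223,203)),("tall",cv2.inRange(im,(0,)*3,(70,)*3),.092,(322,192))):
    n,l=cv2.connectedComponents(k);q=cv2.findNonZero((l==l[c[1],c[0]]).astype(np.uint8))
    (cc,r)=cv2.minEnclosingCircle(q);print(nm,cc,r,plane(w,[cc],z)[0])
print("manual jar",plane(w,px([(221,582)]),.076),"tall",plane(w,px([(516,548)]),.092))
E
python3 v.py
```

```text
[[0.5898 0.1643]
 [0.6434 0.1263]] [[0.5849 0.0887]
 [0.6438 0.1202]] angle 63.487516652042444 mouth 0.07578992316640264 len [0.0719 0.0721]
apex [0.6485 0.1227] x [ 0.9981 -0.0618] -0.06187181794683595 seat [0.5996 0.1258] from tips [0.5956 0.126 ]
jar (222.5, 203.0) 20.155742645263672 [0.4425 0.2525 0.076 ]
tall (321.40447998046875, 192.20223999023438) 20.17441177368164 [0.4621 0.1205 0.092 ]
manual jar [[0.4418 0.2516 0.076 ]] tall [[0.4621 0.1204 0.092 ]]
```

Request:
jog_arm(motion=[-1.92,-2.7,0,0,0,0,-1.92,-2.7,0,0,0,0,-1.92,-2.75,0,0,0,0,0,0,0,0,0,3.6,0,0,3.9,0,0,0,0,0,3.9,0,0,0,0,0,3.9,0,0,0,0,0,3.9,0,0,0,0,0,3.9,0,0,0,0,0,3.9,0,0,0,0,0,3.9,0,0,0,0,0,3.1,0,0,0,0,0,2,0,0,0,0,0,1.2,0,0,0,0,0,0.7,0,0,0,0,0,0,0,0,0,0,0,0,0,0,0])

```text
time: 18.67
eef_pos: [0.4431, 0.2526, 0.1327]
eef_rot: [-3.141, -0.001, -0.063]
ft_force: [-0.6, -0.3, 0.2]
grip_width: 0.0789
grip_force: 0.0
```

Request:
jog_arm(motion=[0,0,0,0,0,0,0,0,0,0,0,0,0,0,0,0,0,0,0,0,0,0,0,0,0,0,0,0,0,0,0,0,0,0,0,0], fingers=0)

```text
time: 19.17
eef_pos: [0.4426, 0.2524, 0.1316]
eef_rot: [-3.141, -0.001, -0.063]
ft_force: [-0.7, -1.7, 4.9]
grip_width: 0.054
grip_force: 30.0
```

Request:
jog_arm(motion=[0,0,-1.5,0,0,0,0,0,-3,0,0,0,0,0,-3,0,0,0,0,0,-3,0,0,0,2.04,2.33,0,0,0,0,2.04,2.33,0,0,0,0,2.04,2.33,0,0,0,0,2.04,2.33,0,0,0,0,2.04,2.33,0,0,0,0,0,0,3,0,0,0,0,0,3,0,0,0,0,0,2,0,0,0,0,0,1.2,0,0,0,0,0,0.7,0,0,0,0,0,0.4,0,0,0,0,0,0,0,0,0])

```text
time: 20.5
eef_pos: [0.5369, 0.1298, 0.1333]
eef_rot: [-3.142, -0.0, -0.063]
ft_force: [0.2, -0.8, -1.9]
grip_width: 0.0544
grip_force: 30.0
```

Request:
jog_arm(motion=[1,0,0,0,0,0,1,0,0,0,0,0,1,0,0,0,0,0,1,0,0,0,0,0,0.8,0,0,0,0,0,0.4,0,0,0,0,0,0,0,0,0,0,0,0,0,0,0,0,0])

```text
time: 21.17
eef_pos: [0.5888, 0.1263, 0.1329]
eef_rot: [3.141, 0.001, -0.063]
ft_force: [0.0, -0.5, -2.3]
grip_width: 0.0543
grip_force: 30.0
```

Request:
jog_arm(motion=[0.2,0,0.1,0,0,0,0.2,0,0.1,0,0,0,0,0,0,0,0,0])

```text
time: 21.42
eef_pos: [0.593, 0.1262, 0.1318]
eef_rot: [-3.141, -0.001, -0.063]
ft_force: [-2.5, -0.1, 4.1]
grip_width: 0.0544
grip_force: 30.0
```

Request:
jog_arm(motion=[0.2,0,0,0,0,0,0.1,0,0,0,0,0,0,0,0,0,0,0])

```text
time: 21.67
eef_pos: [0.5957, 0.126, 0.1318]
eef_rot: [-3.142, 0.0, -0.063]
ft_force: [-5.5, -0.9, 7.9]
grip_width: 0.0541
grip_force: 30.0
```

Request:
jog_arm(motion=[0.1,0,0,0,0,0,0.1,0,0,0,0,0,0,0,0,0,0,0])

```text
time: 21.92
eef_pos: [0.5972, 0.1257, 0.132]
eef_rot: [3.141, 0.002, -0.063]
ft_force: [-13.1, -3.8, 12.8]
grip_width: 0.0548
grip_force: 30.0
```

Request:
jog_arm(motion=[0,0,0,0,0,0,0,0,0,0,0,0,0,0,0,0,0,0], fingers=-0.4)

```text
time: 22.17
eef_pos: [0.5978, 0.1259, 0.1312]
eef_rot: [-3.141, -0.0, -0.063]
ft_force: [-0.2, 0.4, -0.1]
grip_width: 0.0644
grip_force: 0.0
```

Request:
jog_arm(motion=[0,0,0,0,0,0,0,0,-1,0,0,0,0,0,-2,0,0,0,0,0,-2.5,0,0,0,-3,0,0,0,0,0,-3.2,0,0,0,0,0,0,0,0,0,0,0])

```text
time: 22.75
eef_pos: [0.5326, 0.13, 0.187]
eef_rot: [-3.141, 0.0, -0.062]
ft_force: [-0.8, -0.4, -0.4]
grip_width: 0.0652
grip_force: 0.0
```

Request:
jog_arm(motion=[0,0,0,0,0,0,0,0,0,0,0,0,0,0,0,0,0,0,0,0,0,0,0,0,0,0,3,0,0,0,0,0,3,0,0,0,0,0,1.4,0,0,0,0,0,0,0,0,0], fingers=1)

```text
time: 23.42
eef_pos: [0.5349, 0.1294, 0.1084]
eef_rot: [3.14, 0.005, -0.063]
ft_force: [-0.8, -0.0, -0.6]
grip_width: 0.0166
grip_force: 0.0
```

Request:
jog_arm(motion=[0.8,0,0,0,0,0,0.8,0,0,0,0,0,0.4,0,0,0,0,0,0.3,0,0,0,0,0,0.1,0,0,0,0,0,0,0,0,0,0,0])

```text
time: 23.92
eef_pos: [0.5602, 0.1282, 0.1128]
eef_rot: [-3.141, 0.0, -0.063]
ft_force: [-3.5, -0.6, 2.0]
grip_width: 0.0006
grip_force: 1.3
```

Request:
jog_arm(motion=[0.1,0,0,0,0,0,0.1,0,0,0,0,0,0,0,0,0,0,0])

```text
time: 24.17
eef_pos: [0.5609, 0.1282, 0.1128]
eef_rot: [3.141, 0.003, -0.063]
ft_force: [-19.5, -1.0, 12.4]
grip_width: 0.0006
grip_force: 9.7
```

Request:
jog_arm(motion=[0.1,0,0,0,0,0,0.05,0,0,0,0,0,0,0,0,0,0,0,0,0,0,0,0,0])

```text
time: 24.5
eef_pos: [0.5614, 0.1282, 0.1128]
eef_rot: [3.141, 0.006, -0.063]
ft_force: [-31.8, -1.1, 21.6]
grip_width: 0.0003
grip_force: 16.4
```

The jar is firmly stopped at x≈0.597, matching the seat estimate. I'll back off and check by measurement.

Request:
jog_arm(motion=[-0.5,0,0,0,0,0,-1,0,0,0,0,0,-1,0,0,0,0,0,0,0,-2,0,0,0,0,0,-4,0,0,0,0,0,-4,0,0,0,0,0,-4,0,0,0,0,0,-4,0,0,0,0,0,-4,0,0,0,0,0,-4,0,0,0,0,0,-4,0,0,0,0,0,-4,0,0,0,0,0,0,0,0,0])

```text
time: 25.58
eef_pos: [0.5376, 0.1296, 0.4608]
eef_rot: [-3.139, -0.01, -0.063]
ft_force: [-0.4, -0.2, 1.3]
grip_width: 0.0006
grip_force: 0.0
```

```bash
python3 - <<'E'
from rig import *
import pickle
from h import *
np.set_printoptions(precision=4,suppress=True)
s=get_state();w=wristcam(get_image("wrist"),s);t=get_image("top");pickle.dump((s,w,t),open("d8.pkl","wb"))
print(s["time"],s["eef_pos"],s["ft_force"])
def blob(w,k,z,X):
    c=proj(w,[X])[0].round().astype(int);n,l=cv2.connectedComponents(k);q=cv2.findNonZero((l==l[c[1],c[0]]).astype(np.uint8))
    cc,r=cv2.minEnclosingCircle(q);return cc,r,plane(w,[cc],z)[0]
for n,i in(("wrist",w),("top",t)):
    print(n,[(th,blob(i,cv2.inRange(i["image"],(th,)*3,(255,)*3),.076,[.597,.126,.076])) for th in(200,210)],
     "tall",blob(i,cv2.inRange(i["image"],(0,)*3,(70,)*3),.092,[.462,.1205,.092]))
t0=pickle.load(open("d0.pkl","rb"))["top"];print("tall0",blob(t0,cv2.inRange(t0["image"],(0,)*3,(70,)*3),.092,[.462,.1205,.092]))
# roll/peg before-after in top view
for X in([.394,-.222,.205],[.449,-.223,.187]): c=proj(t,[X])[0].round().astype(int);print(c,t["image"][c[1],c[0]])
E
```

```text
25.5833 [0.5376 0.1296 0.4608] [-0.4218 -0.2441  1.3432]
wrist [(200, ((291.0, 152.5), 290.47772216796875, array([0.5546, 0.1193, 0.076 ]))), (210, ((282.5751037597656, 153.38438415527344), 247.269287109375, array([0.5542, 0.1301, 0.076 ])))] tall ((295.0699768066406, 224.8124237060547), 19.92037010192871, array([0.4631, 0.1195, 0.092 ]))
top [(200, ((279.5, 209.5), 349.30010986328125, array([ 0.5266, -0.0062,  0.076 ]))), (210, ((279.5, 209.5), 349.30010986328125, array([ 0.5266, -0.0062,  0.076 ])))] tall ((200.13885498046875, 205.0169677734375), 57.11379623413086, array([0.5308, 0.2357, 0.092 ]))
tall0 ((238.61111450195312, 231.38888549804688), 8.78596305847168, array([0.4545, 0.1155, 0.092 ]))
[356 254] [182 174 166]
[355 235] [129 167 183]
```

```bash
python3 - <<'E'
import pickle
from h import *
np.set_printoptions(precision=4,suppress=True)
s,w,t=pickle.load(open("d8.pkl","rb"))
c=proj(w,[[.597,.126,.076]])[0];r=np.linalg.norm(proj(w,[[.597,.154,.076]])[0]-c);x0,y0=(c-40).round().astype(int)
y0=max(y0,0)
g=cv2.cvtColor(w["image"][y0:y0+80,x0:x0+80],cv2.COLOR_BGR2GRAY);g=cv2.resize(g,None,fx=4,fy=4,interpolation=cv2.INTER_CUBIC)
h=cv2.HoughCircles(g,cv2.HOUGH_GRADIENT_ALT,1,20,param1=100,param2=.6,minRadius=int(4*r*.75),maxRadius=int(4*r*1.25))
print(c,r,g.shape)
for q in (h[0] if h is not None else []):
    p=[x0+q[0]/4-.4,y0+q[1]/4-.4];print(p,q[2]/4,plane(w,[p],.076)[0])
E
```

```text
[283.6841 118.6812] 22.57450922204135 (320, 320)
[np.float64(286.1), np.float64(119.35)] 21.958447 [0.596  0.1231 0.076 ]
```

```bash
python3 - <<'E'
import pickle
from h import *
np.set_printoptions(precision=4,suppress=True)
s,w=pickle.load(open("d7.pkl","rb"));s8,w8,_=pickle.load(open("d8.pkl","rb"))
X=np.array([[x,y,.038] for x in(.58,.68) for y in(.07,.18)])
H=cv2.findHomography(proj(w,X),proj(w8,X))[0]
W=cv2.warpPerspective(w["image"],H,(560,420))
for n,P,hw in(("tipL",[.592,.168,.038],8),("tipR",[.588,.084,.038],8),("holeL",plane(w,[[302,37.5]],.038)[0],9),("holeR",plane(w,[[338.5,38]],.038)[0],9)):
    c=proj(w8,[P])[0].round().astype(int);x,y=c
    if y-hw<0: print(n,"out",c);continue
    T=W[y-hw:y+hw,x-hw:x+hw];S=w8["image"][max(0,y-hw-8):y+hw+8,x-hw-8:x+hw+8]
    m=cv2.matchTemplate(S,T,cv2.TM_CCOEFF_NORMED);_,v,_,l=cv2.minMaxLoc(m)
    d=np.array(l)-[8,min(8,y-hw)];print(n,c,v,d,(plane(w8,[c+d],.038)-plane(w8,[c],.038))[0])
# lid edges in w8: row profile through centre, and V symmetrical check
g=cv2.cvtColor(w8["image"],cv2.COLOR_BGR2GRAY)
for r in(119,125,130):print(r,g[r,255:318])
E
```

```text
tipL [253 123] 0.704925000667572 [0 0] [0. 0. 0.]
tipR [315 122] 0.4603140652179718 [1 0] [-0.0001 -0.0013  0.    ]
holeL [265  72] 0.9252215027809143 [0 0] [0. 0. 0.]
holeR [302  70] 0.9468621015548706 [0 0] [0. 0. 0.]
119 [220 215 222 220 155  83 124 134 153 244 248 246 246 246 246 246 246 246
 246 246 246 246 246 246 246 246 246 246 246 246 246 246 246 246 246 246
 246 245 246 246 246 245 246 246 246 246 246 245 245 245 246 248 228 134
 133 135 133 108  99 191 230 226 222]
125 [220 221 221 221 223 224 149 152 129 149 239 249 246 246 246 246 246 246
 245 245 245 246 246 246 246 246 246 246 246 246 246 246 245 245 245 246
 245 245 246 246 245 245 245 246 245 245 245 246 246 247 249 205 126 133
 135 134 133 132 134 132 129 140 220]
130 [216 217 216 217 217 217 218 217 218 216 217 216 201 247 247 246 246 246
 246 246 246 246 246 246 246 246 246 246 246 246 246 246 246 246 246 246
 245 245 245 246 246 246 246 246 246 246 245 247 247 203 128 133 133 135
 134 134 134 134 133 130 140 221 218]
```

```bash
python3 - <<'E'
import pickle
from h import *
np.set_printoptions(precision=4,suppress=True)
s8,w8,_=pickle.load(open("d8.pkl","rb"));s7,w7=pickle.load(open("d7.pkl","rb"))
for n,w,ps in(("w7",w7,[(302,37),(338,38)]),("w8",w8,[(265,72),(302,70)])):
    g=cv2.cvtColor(w["image"],cv2.COLOR_BGR2GRAY);C=[]
    for x,y in ps:
        p=255-g[y-8:y+8,x-8:x+8].astype(float);p=np.clip(p-115,0,None)
        Y,X=np.mgrid[y-8:y+8,x-8:x+8];C.append([(p*X).sum()/p.sum(),(p*Y).sum()/p.sum()])
    P=plane(w,C,.038)[:,:2];m=P.mean(0);d=P[0]-P[1];x=np.array([d[1],-d[0]]);x/=np.linalg.norm(x);x*=np.sign(x[0])
    k=(.597-m[0])/x[0];print(n,C,P,"dir",x,"axis at .597",m+k*x)
print("lid",plane(w8,[[285.4,119.4]],.076))
E
```

```text
w7 [[np.float64(301.6189735614308), np.float64(37.20062208398134)], [np.float64(338.9500187899286), np.float64(38.28410372040586)]] [[0.6558 0.1469]
 [0.6547 0.0983]] dir [ 0.9998 -0.0213] axis at .597 [0.597  0.1238]
w8 [[np.float64(265.15966964900207), np.float64(72.88781830695113)], [np.float64(302.2598006644518), np.float64(71.23056478405316)]] [[0.6549 0.1465]
 [0.6539 0.0983]] dir [ 0.9998 -0.0204] axis at .597 [0.597  0.1236]
lid [[0.596  0.1239 0.076 ]]
```

The V's axis is at y=0.1237 and the jar is at y=0.1239, so it is centred. The tall jar hasn't moved, and the roll and peg are still in place.

```bash
python3 -c "
from rig import *
print(close_job())"
```

```text
the job is handed in; nothing more can be done
None
```

I handed the job in after about 26 s of robot time; no verdict came back. By my camera and force checks, the peg is fully out with the roll hanging on it, the shorter jar sits centred against both V faces, and the taller jar has not moved.

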